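# Flip shut the lids of a row of swab vials

### The job

The five green-lidded vials have their swabs in: starting at the label-card end of their rack, run your fingertips lightly along the row so that each standing lid is tipped over and closed, one after the next, until all five are down on their vials. Do not lift anything, leave the rack where it stands, and leave the white-lidded empties open and everything else undisturbed.

Things in the scene. Friction and masses are not known exactly. Their poses are not given: they have to be found in the camera images.
- rack_green: Blue rack, 324 x 62 x 46 mm, loose on a rubbered foot, about 0.6 kg, with the five green-lidded vials in one row. Origin: centre of its underside; x runs along the row from the end with the white label card (-x end, no vial there, card top 47 mm up) to the other end; z up. Six cells at 54 mm pitch; vials stand on its floor, 4 mm above the underside, with 0.4 mm play all round.
- rack_white: An identical blue rack that holds the three white-lidded empty vials, roughly parallel to the other; either rack may be the nearer one. Origin and axes as for the green one. Leave alone.
- green1: Clear vial, 30 mm in diameter, 66 mm tall to the rim, green collar 33 mm, swab inside, loose in the rack, about 45 g. Origin: centre of its underside; x axis along the row, away from the label card (turned by up to 7 degrees); z up. Vial 1 is the one next to the label card.
- green2: Second vial from the label card, shaped as green1. Each vial's lid is hinged to the rim on the label-card side, 18.5 mm from the vial's axis and 66 mm above its underside, so a fingertip coming along the row from the label-card end pushes the lid over onto its own vial.
- green3: Third vial from the label card, shaped as green1. A lid is a green disc, 34 mm in diameter and 5 mm thick, slick, its upper rim bevelled 3 mm down over 4 mm, with a 7 mm thumb tab opposite the hinge. Shut, its flat top lies 71 mm above the vial's underside and the tab ends 22.5 mm beyond the vial's axis.
- green4: Fourth vial from the label card, shaped as green1. An open lid stands up to 41 mm above the rim and leans back towards the label card, reaching up to 37 mm from its vial's axis.
- green5: Fifth and last vial from the label card, shaped as green1. A fingertip that passes along the row 1 to 3 mm above the height of a shut lid leaves the lid within 0.1 rad of flat, which is shut; run lower, it drags on the lids, tilts the vials in their cells and shoves the rack along.
- lid_green1 (a joint): Lid of green1: rad, 0 shut flat on the rim, 1.57 upright, 1.65 to 1.9 (leaning back) at the start. Light, 6 g; the stiff plastic hinge turns at about 0.006 N m (1 N pushing 6 mm above the hinge) and stays at whatever angle it is left; no spring, no click.
- lid_green2 (a joint): Lid of green2: rad, 0 shut flat on the rim, 1.57 upright, 1.65 to 1.9 (leaning back) at the start.
- lid_green3 (a joint): Lid of green3: rad, 0 shut flat on the rim, 1.57 upright, 1.65 to 1.9 (leaning back) at the start.
- lid_green4 (a joint): Lid of green4: rad, 0 shut flat on the rim, 1.57 upright, 1.65 to 1.9 (leaning back) at the start.
- lid_green5 (a joint): Lid of green5: rad, 0 shut flat on the rim, 1.57 upright, 1.65 to 1.9 (leaning back) at the start.
- white1: White-lidded empty vial in the other rack, shape and axes as green1, lid open. Leave alone.
- lid_white1 (a joint): Lid of white1, as the green lids; must stay open.
- white2: White-lidded empty vial in the other rack, shape and axes as green1, lid open. Leave alone.
- lid_white2 (a joint): Lid of white2, as the green lids; must stay open.
- white3: White-lidded empty vial in the other rack, shape and axes as green1, lid open. Leave alone.
- lid_white3 (a joint): Lid of white3, as the green lids; must stay open.
- marker: Black-and-white marker pen lying flat, 125 x 15 x 17 mm, to the left of the racks. Origin: on its underside. Bystander.
- dropper: Small cream dropper bottle standing, 30 mm in diameter, 66 mm tall, to the right of the racks. Origin: centre of its underside. Bystander.
- timer: White bench timer lying flat, 65 x 62 x 20 mm, to the right of the racks. Origin: centre of its underside. Bystander.
- swab_cup: Clear cup, 72 mm in diameter and 80 mm tall, with swab sticks up to 128 mm, to the left of the racks. Origin: centre of its underside. Bystander.
Not all that is in view belongs to the job. Leave any purple or red look-alike of the green1 alone.

How it is judged:
On the way, in this order (a step that is already met when the one before it is completed fails the run):
1. the first green lid from the label card is tipped down on its vial (value of joint lid_green1 below 0.3 rad).
2. the second green lid from the label card is tipped down on its vial (value of joint lid_green2 below 0.3 rad).
3. the third green lid from the label card is tipped down on its vial (value of joint lid_green3 below 0.3 rad).
4. the fourth green lid from the label card is tipped down on its vial (value of joint lid_green4 below 0.3 rad).
5. the fifth green lid from the label card is tipped down on its vial (value of joint lid_green5 below 0.3 rad).
At the end, for the whole second after the job is handed in: All five green lids are shut (within 0.15 rad, so that the plug under the lid is in the vial's mouth; about 6 mm at the thumb tab), tipped down one after the other from the label-card end; all vials stand upright in their racks, and the three white lids are still open (over 1.4 rad) (value of joint each of lid_green1, lid_green2, lid_green3, lid_green4, lid_green5 below 0.15 rad and value of joint each of lid_white1, lid_white2, lid_white3 above 1.4 rad and angle between each of rack_green, rack_white's own z axis and vertical below 0.05 rad and linear speed of each of rack_green, rack_white below 0.02 m/s and z of each of green1, green2, green3, green4, green5 in the frame of rack_green below 0.012 m and angle between each of green1, green2, green3, green4, green5, white1, white2, white3's own z axis and vertical below 0.12 rad and z of each of white1, white2, white3 in the frame of rack_white below 0.012 m); the robot touches nothing.
It fails at once if a vial or a rack was lifted (z of any of green1, green2, green3, green4, green5 in the frame of rack_green above 0.016 m or z of any of white1, white2, white3 in the frame of rack_white above 0.016 m or height (world z) of any of rack_green, rack_white above 0.012 m).
It fails at once if the green rack was pushed more than 30 mm from its place (distance of rack_green from where it was at the start of the episode above 0.03 m).
It fails at once if a vial was pressed hard (over 30 N from the fingers) (contact force between the fingers and green1 above 30 N or contact force between the fingers and green2 above 30 N or contact force between the fingers and green3 above 30 N or contact force between the fingers and green4 above 30 N or contact force between the fingers and green5 above 30 N).
It fails at once if a white lid was shut or its rack or vials moved more than 15 mm (value of joint any of lid_white1, lid_white2, lid_white3 below 1.4 rad or distance of any of white1, white2, white3, rack_white from where it was at the start of the episode above 0.015 m).
It fails at once if a bystander was moved more than 20 mm (distance of any of marker, dropper, timer, swab_cup from where it was at the start of the episode above 0.02 m).
It also fails if it takes over 50 s, if anything falls off the work surface, if the arm or the gripper's body presses on something with over 40 N, if the wrist force passes 120 N, or if a joint passes its speed limit or range.

### The arm

A 7-joint arm with a two-finger parallel gripper is mounted at the origin on the work surface. World frame = base frame: x ahead of the robot, y to its left, z up, the work surface at z = 0. Lengths are in m, angles in rad, forces in N, time in s.
With the tool pointing down it reaches from about 0.4 to 0.85 m from the base axis. Payload 4.5 kg.
Tool frame: the origin (TCP) lies at the very end of the fingers, on their centre line; the grasp point (between the pads) lies 19 mm behind it (r.pinch_z is the distance from the TCP to the grasp point, in m); x points along the fingers, y is the direction in which the jaws open and shut, and the axes are right-handed (so a half turn about x gives the same grasp; the last joint's range is limited). The gripper opens to 88 mm and grips with 3 to 60 N. Pads are 18 mm wide; open, the fingers measure 123 mm over their backs; the gripper's body (75 mm by 187 mm) begins 45 mm behind the grasp point.
Start: joints at [-1.16, 0.689, -0.195, 1.565, 0.157, 0.902, -0.215], TCP at [0.23, 0.581, 0.239] pointing down, gripper open.
Joint ranges: [-3.01, 3.01], [-0.46, 2.08], [-1.47, 1.51], [0.13, 2.56], [-1, 4.14], [0.04, 2.09], [-2.66, 2.66]. Speed limits (rad/s): [2.57, 2.57, 3.14, 3.14, 3.14, 3.14, 3.14].

### API

Orientations are given as a unit quaternion [x, y, z, w].
In Python, from plant import telemetry, cams, job, r gives the robot as it stands.
- The arm moves only by the tool send_rows, never from a script. Its argument "commands" is one flat list of numbers, 7 for each row, row after row: the shift along the world's x, y, z as a fraction of full scale, then the turn, a rotation vector about the world's x, y, z as a fraction of full scale, then the closure, from 0 (fully open) to 1 (shut). In form: [dx, dy, dz, wx, wy, wz, claw, dx, dy, dz, wx, wy, wz, claw, ...]. A call has 1 to 12 rows; each row shifts and turns the pose as measured when the row begins; what a row does not reach is not made up. Full scale, the value 1, is 250 mm for a shift and 90 degrees for a turn. A row lasts 1/10 s, in which the tool goes at most 50 mm and 8.59 degrees, less where a joint would pass 70% of its speed; a pose out of reach is approached as far as the arm can. A call with a number of a shift or a turn outside -1 to 1 is refused whole. A call with a gripper value outside its range is refused whole. The fingers move at their own pace and stop on an object; "newtons" is the grip in N (left out, the last holds). Time passes only in rows, so rows that do not move let the fingers close. It gives the time, the measured TCP pose, the force and the opening at its end, in the units of the state.
- telemetry.get_state(): the state, without advancing time (a new reading comes with each control period).
- cams.snapshot(name): name is "scene" or "top" or "wrist"; returns a dict with "image" (420x560x3 uint8, blue, green, red), "intrinsics" (3x3 intrinsics, pixels), "k1" (the pictures are not rectified: a ray, as slopes to the right and down, at radius r is drawn at 1 + k1 r^2 times it, then the intrinsics apply), "world_to_cam" (4x4, takes a point from world to camera coordinates). Camera axes: x right, y down, z forward; pixel columns grow to the right and rows downward; lengths in m; the calibration is good to about 2 mm. A picture is of the moment at which its call begins. There is no depth.
- job.finish_job(): hands the job in, once; it reports no verdict.
The state is a dict: "clock": time; "q": joint angles; "qd": joint speeds; "joint_torque": joint torques, N m; "tool_pos": TCP position; "eef_rot": TCP orientation; "contact_force": force on the tool from outside, world axes, zero at the start; "moment": the same for the moment, N m; "opening": opening from 0.0 (shut) to 1.0 (fully open).
Only numpy, scipy, OpenCV 4.12 (cv2) and the standard library are available. Lean on these libraries where they do the work, as an engineer would, in place of code of your own. Each camera call takes 0.05 s, during which the arm holds its last target.

## Working session

There is one attempt and no reset: what is moved stays moved. The work goes in short steps, Python scripts to look and compute and a tool call to move; the robot and the scene stay as the last step left them, time stands still between calls to the robot, and variables do not carry over. Pictures are saved under pics/ and viewed, and the job is handed in when it is done.

Besides the shell and the picture viewer there is one more tool, called after "Call:" as name(argument=value, ...) on one line, values as JSON. send_rows: Moves the arm, as the interface text tells. Its arguments: {"type":"object","properties":{"commands":{"type":"array"},"newtons":{"type":"number"}},"required":["commands"]}

```bash
mkdir -p pics; ls; python3 - <<'E'
from plant import telemetry, cams, job, r
import cv2,json,numpy as np
print(telemetry.get_state())
for n in ["scene","top","wrist"]:
    s=cams.snapshot(n)
    cv2.imwrite(f"pics/{n}0.png",s["image"])
    np.savez(f"{n}0.npz",**{k:np.array(v) for k,v in s.items()})
    print(n,np.array(s["intrinsics"]).round(1).tolist(),s["k1"],np.array(s["world_to_cam"]).round(3).tolist())
E
```

```text
pics
{'clock': 0.0, 'q': array([-1.16019655,  0.68998037, -0.1945335 ,  1.56632041,  0.15729801,
        0.90251352, -0.2150655 ]), 'qd': array([ 9.57268744e-05, -2.20789793e-04,  5.21042772e-04,  7.10464169e-04,
       -1.27515181e-03,  9.77287192e-05,  8.75165697e-04]), 'joint_torque': array([-3.29975746e-04, -5.27569878e+01, -1.26673680e+00, -1.53430420e+01,
       -5.25865029e-02,  6.60315243e-03,  1.66600721e-04]), 'tool_pos': array([0.22977244, 0.5805573 , 0.23791909]), 'eef_rot': array([ 0.13174522,  0.69468193, -0.13302877,  0.69452398]), 'contact_force': array([-0.15598934, -0.37530052,  0.78704102]), 'moment': array([ 0.04604177,  0.01717262, -0.01452562]), 'opening': 0.996935601097862}
scene [[521.2, 0.0, 273.9], [0.0, 521.2, 207.6], [0.0, 0.0, 1.0]] 0.022361013102298665 [[0.484, 0.875, 0.007, -0.284], [0.687, -0.375, -0.623, -0.3], [-0.542, 0.306, -0.782, 1.583], [0.0, 0.0, 0.0, 1.0]]
top [[410.8, 0.0, 280.5], [0.0, 410.8, 206.6], [0.0, 0.0, 1.0]] -0.08843489023607783 [[0.04, -0.999, 0.001, 0.016], [-0.973, -0.039, -0.229, 0.523], [0.229, 0.008, -0.973, 0.925], [0.0, 0.0, 0.0, 1.0]]
wrist [[321.0, 0.0, 275.8], [0.0, 321.0, 215.6], [0.0, 0.0, 1.0]] 0.006524561025522222 [[0.368, 0.93, -0.002, -0.625], [0.885, -0.35, 0.306, -0.043], [0.284, -0.114, -0.952, 0.391], [0.0, 0.0, 0.0, 1.0]]
```

View pics/scene0.png

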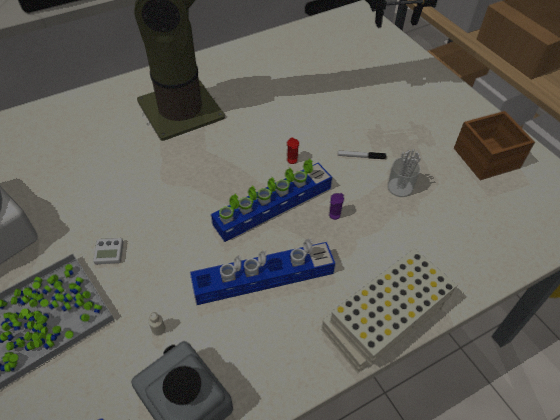

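View pics/top0.png

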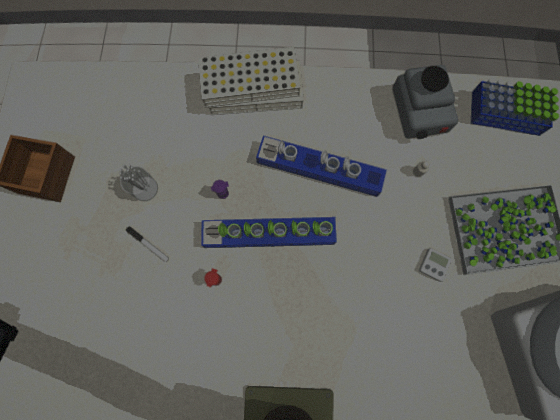

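View pics/wrist0.png

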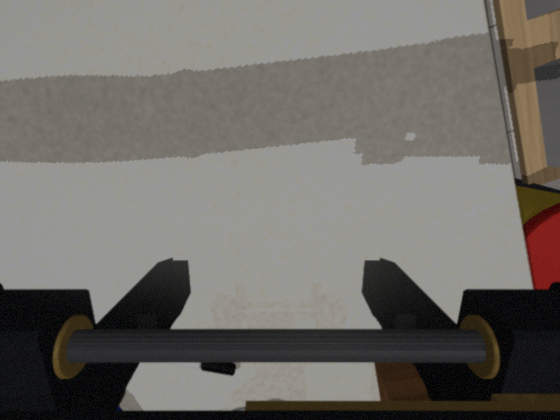

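The green rack is the nearer one. Its label card is at the left, at top-view pixel (212,232), and its vials run right to about (325,228). I'll zoom in to measure.

```bash
cat > h.py <<'E'
import numpy as np, cv2
def load(n): return dict(np.load(n+".npz"))
def und(s,uv):
    K=s["intrinsics"];k=float(s["k1"])
    D=np.array([k,0,0,0,0.])
    return cv2.undistortPoints(np.array(uv,float).reshape(-1,1,2),K,D).reshape(-1,2)
def ray(s,uv):
    T=s["world_to_cam"];R=T[:3,:3];t=T[:3,3]
    d=np.c_[und(s,uv),np.ones(len(np.array(uv).reshape(-1,2)))]@R
    return -R.T@t,d
def onz(s,uv,z):
    c,d=ray(s,uv); return c+d*((z-c[2])/d[:,2])[:,None]
def proj(s,P):
    T=s["world_to_cam"]
    return cv2.projectPoints(np.array(P,float).reshape(-1,1,3),cv2.Rodrigues(T[:3,:3])[0],T[:3,3],s["intrinsics"],np.array([float(s["k1"]),0,0,0,0]))[0].reshape(-1,2)
E
python3 - <<'E'
from h import *
for n,(x0,y0,w,h) in {"top":(190,200,160,60),"scene":(200,150,150,95)}.items():
    s=load(n+"0"); f=5
    cv2.imwrite(f"pics/{n}_z.png",cv2.resize(s["image"][y0:y0+h,x0:x0+w],None,fx=f,fy=f,interpolation=cv2.INTER_CUBIC))
    print(n,ray(s,[[0,0]])[0])
    hsv=cv2.cvtColor(s["image"],cv2.COLOR_BGR2HSV)
    m=cv2.inRange(hsv,(105,150,60),(130,255,255))
    for c in cv2.findContours(m,cv2.RETR_EXTERNAL,cv2.CHAIN_APPROX_NONE)[0]:
        if cv2.contourArea(c)>600: print(cv2.boundingRect(c),cv2.minAreaRect(c),onz(s,cv2.boxPoints(cv2.minAreaRect(c)),0.046).round(4).tolist())
E
```

```text
top [0.29613584 0.02870227 1.02014226]
(221, 218, 115, 29) ((277.7215576171875, 231.8114776611328), (26.139514923095703, 114.12942504882812), 88.26429748535156) [[0.4848, 0.1813, 0.046], [0.5044, -0.0946, 0.046], [0.4406, -0.0972, 0.046], [0.4214, 0.1748, 0.046]]
(274, 145, 112, 47) ((329.8209228515625, 166.6446990966797), (110.0551528930664, 23.9273624420166), 15.5241117477417) [[0.6352, 0.0586, 0.046], [0.6976, 0.0451, 0.046], [0.6302, -0.2236, 0.046], [0.5696, -0.2062, 0.046]]
scene [ 1.20195109 -0.34899157  1.05287708]
(191, 250, 144, 55) ((263.0941467285156, 272.42352294921875), (32.97343063354492, 142.9571990966797), 77.47119140625) [[0.5745, -0.21, 0.046], [0.6537, 0.1109, 0.046], [0.7355, 0.0773, 0.046], [0.6561, -0.2283, 0.046]]
(212, 176, 120, 65) ((272.8453674316406, 202.40206909179688), (29.648107528686523, 126.91827392578125), 66.03751373291016) [[0.4469, -0.1049, 0.046], [0.4366, 0.2364, 0.046], [0.531, 0.2126, 0.046], [0.5337, -0.1136, 0.046]]
```

```bash
sleep 0.1
```

```text
(no output)
```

View pics/top_z.png

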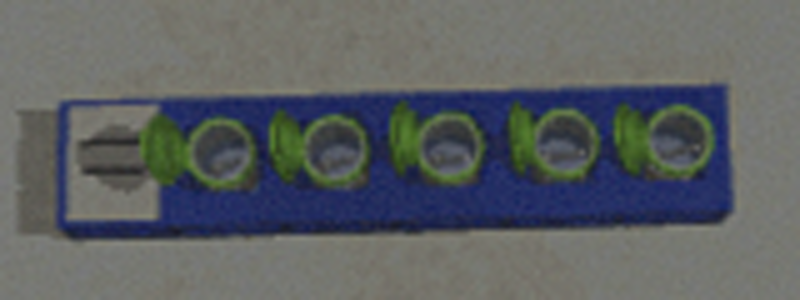

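View pics/scene_z.png

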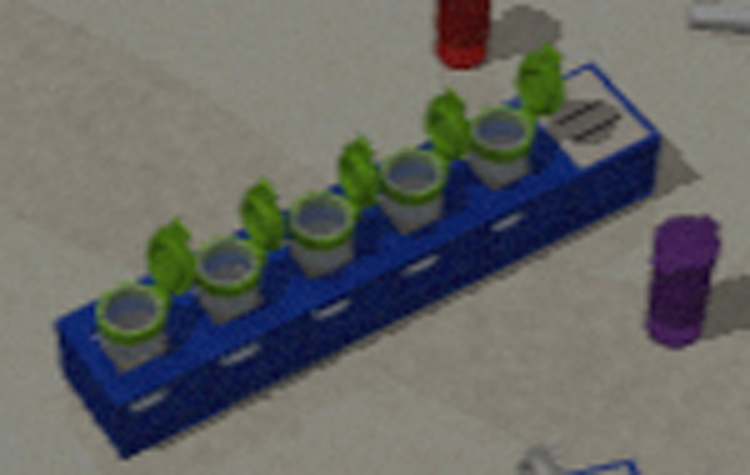

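```bash
python3 - <<'E'
from h import *
from scipy.spatial.transform import Rotation as Ro
t=load("top0");s=load("scene0")
def T(u,o): return (np.array(u,float)+.5)/5-.5+np.array(o)
rt=T([(222,150),(335,146),(451,146),(566,145),(681,143)],(190,200))
rs=T([(500,132),(412,175),(322,220),(228,266),(132,316)],(200,150))
def tri(a,b):
    out=[]
    for p,q in zip(a,b):
        c1,d1=ray(t,p);c2,d2=ray(s,q)
        A=np.c_[d1[0],-d2[0]];k=np.linalg.lstsq(A,c2-c1,rcond=None)[0]
        P,Q=c1+k[0]*d1[0],c2+k[1]*d2[0];out.append(np.r_[(P+Q)/2,np.linalg.norm(P-Q)])
    return np.array(out)
print("top z.07\n",onz(t,rt,.07).round(4));print("scene\n",onz(s,rs,.07).round(4));print("tri\n",tri(rt,rs).round(4))
ct=T([(60,102),(726,86),(730,210),(63,228)],(190,200))
cs=T([(660,133),(592,65),(57,326)],(200,150))
print("corners top",onz(t,ct,.046).round(4).tolist());print("scene",onz(s,cs,.046).round(4).tolist())
P=(onz(t,rt,.07)+onz(s,rs,.07))/2
P=P[:,:2];f=np.polyfit(P[:,1],P[:,0],1);print("line x=",f,"angle deg",np.degrees(np.arctan(f[0])),np.diff(P,axis=0).round(4).tolist())
print(Ro.from_quat([ .13174522,  .69468193, -.13302877,  .69452398]).as_matrix().round(3))
E
```

```text
top z.07
 [[ 0.4597  0.1437  0.07  ]
 [ 0.4638  0.0907  0.07  ]
 [ 0.4659  0.0363  0.07  ]
 [ 0.4685 -0.0177  0.07  ]
 [ 0.4716 -0.0717  0.07  ]]
scene
 [[ 0.4622  0.1423  0.07  ]
 [ 0.4659  0.0889  0.07  ]
 [ 0.4702  0.0355  0.07  ]
 [ 0.4741 -0.0183  0.07  ]
 [ 0.4795 -0.0725  0.07  ]]
tri
 [[ 4.601e-01  1.438e-01  6.720e-02  3.000e-04]
 [ 4.641e-01  9.050e-02  6.740e-02  8.000e-04]
 [ 4.669e-01  3.680e-02  6.570e-02  9.000e-04]
 [ 4.698e-01 -1.720e-02  6.460e-02  1.500e-03]
 [ 4.735e-01 -7.140e-02  6.240e-02  2.300e-03]]
corners top [[0.4841, 0.2268, 0.046], [0.505, -0.0957, 0.046], [0.4444, -0.0982, 0.046], [0.4229, 0.2204, 0.046]]
scene [[0.4845, 0.2268, 0.046], [0.4264, 0.2215, 0.046], [0.4499, -0.1005, 0.046]]
line x= [-0.06641203  0.47051319] angle deg -3.799549788237398 [[0.0039, -0.0532], [0.0032, -0.0539], [0.0032, -0.0539], [0.0043, -0.0541]]
[[-0.001  0.368  0.93 ]
 [-0.002  0.93  -0.368]
 [-1.    -0.002  0.   ]]
```

Both views agree to a few mm on a rack centre line of x ≈ 0.469 − 0.066·y. Vial 1 is near y ≈ 0.143 and vial 5 near y ≈ −0.072, and the rack measures about 323 x 61 mm against the stated 324 x 62. I'll move to above the card end with the jaws turned across the row and shut.

Call:
send_rows(commands=[0.074,-0.113,0,0,0,-0.06,1,0.074,-0.113,0,0,0,-0.06,1,0.074,-0.113,0,0,0,-0.06,1,0.074,-0.113,0,0,0,-0.06,1,0.074,-0.113,0,0,0,-0.06,1,0.074,-0.113,0,0,0,-0.06,1,0.074,-0.113,0,0,0,-0.06,1,0.074,-0.113,0,0,0,-0.06,1,0.074,-0.113,0,0,0,-0.06,1,0.074,-0.113,0,0,0,-0.06,1,0.074,-0.113,0,0,0,-0.06,1,0,0,0,0,0,0,1], newtons=20)

```text
clock: 1.35
tool_pos: [0.4355, 0.2565, 0.2359]
eef_rot: [0.47, 0.529, -0.47, 0.528]
contact_force: [0.0, -0.3, 0.2]
opening: 0.006
```

```bash
cat > st.py <<'E'
from plant import telemetry
from scipy.spatial.transform import Rotation as Ro
import numpy as np
s=telemetry.get_state();M=Ro.from_quat(s["eef_rot"]).as_matrix()
print(s["clock"],s["tool_pos"].round(4),"yaw",np.degrees(np.arctan2(M[1,1],M[0,1])).round(2),"tilt x",M[:,0].round(4),"jaw z",M[2,1].round(4),"q",s["q"].round(2),"f",s["contact_force"].round(2),"op",round(s["opening"],3))
E
python3 st.py
```

```text
1.35 [0.4355 0.2565 0.2359] yaw 6.71 tilt x [-0.0018  0.0011 -1.    ] jaw z -0.0017 q [-0.67  0.54  0.07  1.93 -0.06  0.67 -0.44] f [ 0.   -0.32  0.24] op 0.006
```

Call:
send_rows(commands=[0.036,-0.043,0,0,0,-0.016,1,0.036,-0.043,0,0,0,-0.016,1,0,0,-0.1,0,0,0,1,0,0,-0.1,0,0,0,1,0,0,-0.1,0,0,0,1,0,0,-0.1,0,0,0,1,0,0,-0.1,0,0,0,1,0,0,0,0,0,0,1])

```text
clock: 2.15
tool_pos: [0.4579, 0.2351, 0.1073]
eef_rot: [0.486, 0.517, -0.481, 0.515]
contact_force: [-0.4, 0.2, 0.2]
opening: 0.005
```

```bash
python3 st.py; python3 - <<'E'
from plant import cams
import cv2,numpy as np
for n in ["top","scene"]:
    s=cams.snapshot(n); np.savez(f"{n}1.npz",**{k:np.array(v) for k,v in s.items()})
    x0,y0,w,h={"top":(180,190,160,80),"scene":(200,130,180,110)}[n]
    cv2.imwrite(f"pics/{n}1.png",cv2.resize(s["image"][y0:y0+h,x0:x0+w],None,fx=4,fy=4,interpolation=cv2.INTER_CUBIC))
E
```

```text
2.15 [0.4579 0.2351 0.1073] yaw 3.71 tilt x [ 0.0029  0.0058 -1.    ] jaw z 0.0033 q [-0.59  0.76  0.04  2.02 -0.09  0.36 -0.41] f [-0.38  0.17  0.19] op 0.005
```

View pics/scene1.png

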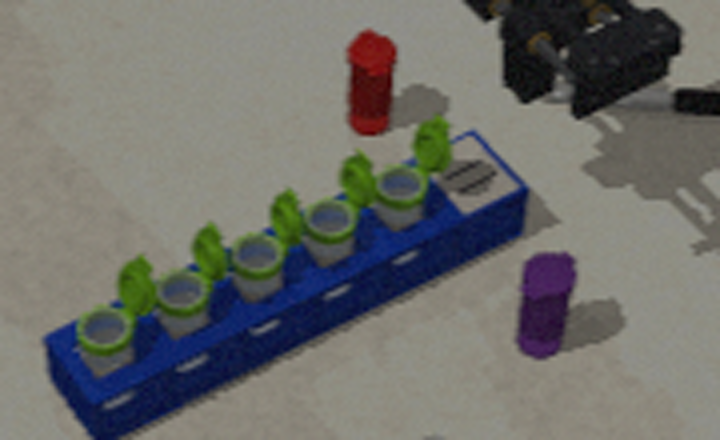

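View pics/top1.png

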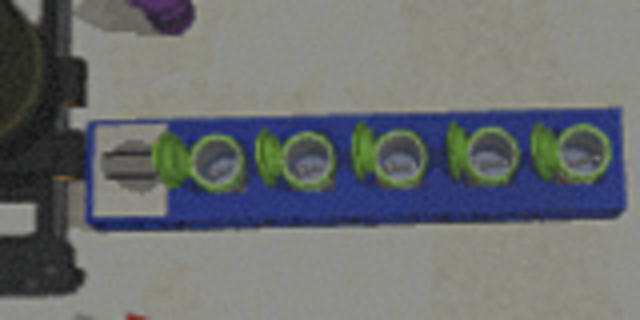

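```bash
python3 - <<'E'
from h import *
t=load("top1");s=load("scene1")
P=[[.458,.235,.107],[.458,.235,.17],[.458,.198,.17],[.458,.235,0.047]]
print(((proj(s,P)-[200,130])*4).round(0).tolist());print(((proj(t,P)-[180,190])*4).round(0).tolist())
E
```

```text
[[523.0, 88.0], [533.0, 15.0], [482.0, 36.0], [515.0, 153.0]]
[[48.0, 143.0], [24.0, 122.0], [93.0, 124.0], [69.0, 162.0]]
```

```bash
python3 - <<'E'
from h import *
s=load("scene1")
cv2.imwrite("pics/scene1b.png",s["image"])
s=load("top1")
cv2.imwrite("pics/top1b.png",s["image"])
E
```

```text
(no output)
```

View pics/scene1b.png

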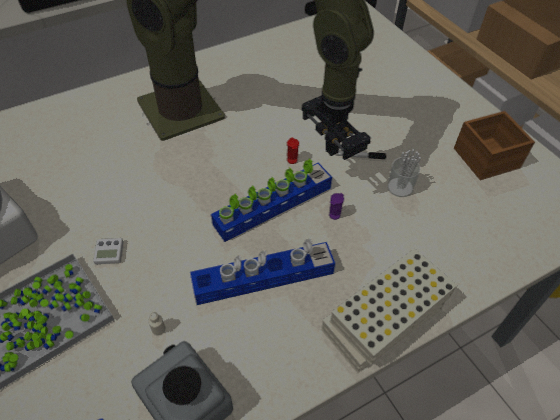

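View pics/top1b.png

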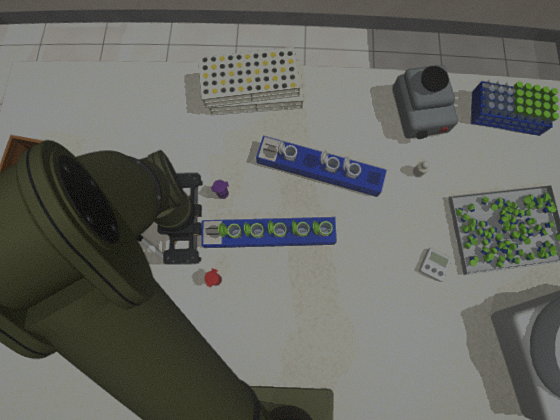

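Call:
send_rows(commands=[-0.008,0,-0.05,0,0,0,1,0,0,-0.04,0,0,0,1,0,0,-0.02,0,0,0,1,0,0,0,0,0,0,1])

```text
clock: 2.65
tool_pos: [0.4611, 0.2378, 0.0859]
eef_rot: [0.491, 0.515, -0.477, 0.517]
contact_force: [-0.5, -0.1, -0.5]
opening: 0.005
```

```bash
python3 st.py
```

```text
2.65 [0.4611 0.2378 0.0859] yaw 3.68 tilt x [ 0.0152  0.0128 -0.9998] jaw z 0.016 q [-0.58  0.8   0.03  2.03 -0.09  0.29 -0.41] f [-0.54 -0.13 -0.49] op 0.005
```

Call:
send_rows(commands=[0,0,0,0,0,0,1,0,0,0,0,0,0,1])

```text
clock: 2.85
tool_pos: [0.4618, 0.2381, 0.0869]
eef_rot: [0.491, 0.515, -0.476, 0.517]
contact_force: [-0.2, 0.5, -0.0]
opening: 0.006
```

```bash
python3 st.py
```

```text
2.85 [0.4618 0.2381 0.0869] yaw 3.68 tilt x [ 0.0168  0.0136 -0.9998] jaw z 0.0176 q [-0.58  0.8   0.03  2.03 -0.09  0.29 -0.41] f [-0.19  0.48 -0.01] op 0.006
```

Call:
send_rows(commands=[-0.012,0,-0.02,-0.006,0.008,0,1,-0.012,0,-0.016,-0.003,0.004,0,1])

```text
clock: 3.05
tool_pos: [0.4564, 0.2382, 0.0784]
eef_rot: [0.483, 0.516, -0.484, 0.515]
contact_force: [0.1, 0.6, 0.5]
opening: 0.005
```

```bash
python3 st.py
```

```text
3.05 [0.4564 0.2382 0.0784] yaw 3.65 tilt x [-1.3e-03 -4.0e-04 -1.0e+00] jaw z -0.0013 q [-0.59  0.82  0.04  2.02 -0.09  0.3  -0.41] f [0.1  0.65 0.49] op 0.005
```

Call:
send_rows(commands=[0.001,-0.032,-0.003,0,0,0,1,0.001,-0.032,-0.001,0,0,0,1,0.001,-0.032,0,0,0,0,1])

```text
clock: 3.35
tool_pos: [0.4562, 0.2138, 0.0765]
eef_rot: [0.482, 0.517, -0.484, 0.516]
contact_force: [0.3, -0.3, -0.4]
opening: 0.005
```

```bash
python3 st.py
```

```text
3.35 [0.4562 0.2138 0.0765] yaw 3.81 tilt x [-2.8e-03 -8.0e-04 -1.0e+00] jaw z -0.0028 q [-0.55  0.81  0.03  2.06 -0.08  0.28 -0.38] f [ 0.3  -0.28 -0.41] op 0.005
```

Call:
send_rows(commands=[0.003,-0.032,0.003,0,-0.002,0,1,0.003,-0.032,0.001,0,0,0,1,0.002,-0.032,0.001,0,0,0,1,0.002,-0.032,0.001,0,0,0,1])

```text
clock: 3.75
tool_pos: [0.4591, 0.1773, 0.0784]
eef_rot: [0.484, 0.515, -0.484, 0.516]
contact_force: [0.2, 1.4, 0.7]
opening: 0.007
```

```bash
python3 st.py
```

```text
3.75 [0.4591 0.1773 0.0784] yaw 3.68 tilt x [ 9.0e-04 -1.6e-03 -1.0e+00] jaw z 0.0008 q [-0.48  0.8   0.02  2.09 -0.06  0.25 -0.34] f [0.24 1.37 0.7 ] op 0.007
```

Call:
send_rows(commands=[0.002,-0.032,-0.004,0,0,0,1,0.002,-0.032,-0.001,0,0,0,1,0.002,-0.032,0,0,0,0,1])

```text
clock: 4.05
tool_pos: [0.4611, 0.1515, 0.0773]
eef_rot: [0.484, 0.515, -0.484, 0.516]
contact_force: [0.0, -0.4, -0.2]
opening: -0.0
```

```bash
python3 st.py
```

```text
4.05 [0.4611 0.1515 0.0773] yaw 3.67 tilt x [ 1.7e-03 -8.0e-04 -1.0e+00] jaw z 0.0016 q [-0.42  0.8   0.01  2.11 -0.04  0.23 -0.31] f [ 0.   -0.43 -0.17] op -0.0
```

Call:
send_rows(commands=[0.002,-0.032,0,0,0.001,0,1,0.002,-0.032,-0.001,0,0,0,1,0.002,-0.032,0,0,0,0,1])

```text
clock: 4.35
tool_pos: [0.4626, 0.1249, 0.0769]
eef_rot: [0.483, 0.515, -0.484, 0.516]
contact_force: [-0.2, 1.4, 0.4]
opening: 0.008
```

```bash
python3 st.py; python3 - <<'E'
from plant import cams
import cv2,numpy as np
s=cams.snapshot("scene"); x0,y0,w,h=(200,110,180,130)
cv2.imwrite(f"pics/scene2.png",cv2.resize(s["image"][y0:y0+h,x0:x0+w],None,fx=4,fy=4,interpolation=cv2.INTER_CUBIC))
E
```

```text
4.35 [0.4626 0.1249 0.0769] yaw 3.65 tilt x [-4.0e-04 -1.2e-03 -1.0e+00] jaw z -0.0005 q [-0.36  0.8   0.01  2.13 -0.02  0.22 -0.28] f [-0.21  1.41  0.44] op 0.008
```

View pics/scene2.png

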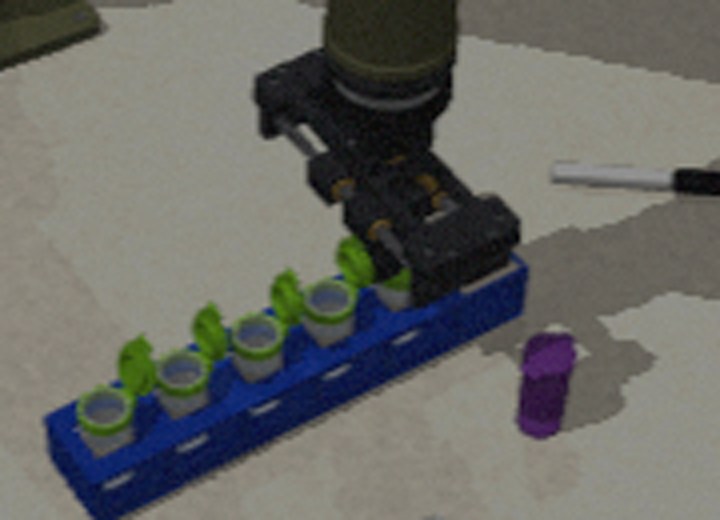

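Lid 1 is over, the fingers at about (390,265) are at lid 2, and the rack hasn't moved. I'll continue.

Call:
send_rows(commands=[0.002,-0.032,0,0,0,0,1,0.002,-0.032,0,0,0,0,1,0.002,-0.032,0,0,0,0,1])

```text
clock: 4.7
tool_pos: [0.4643, 0.0987, 0.077]
eef_rot: [0.483, 0.515, -0.484, 0.516]
contact_force: [0.4, 0.5, -0.1]
opening: 0.005
```

```bash
python3 st.py
```

```text
4.7 [0.4643 0.0987 0.077 ] yaw 3.64 tilt x [-1.0e-04 -1.3e-03 -1.0e+00] jaw z -0.0002 q [-0.31  0.8   0.    2.14  0.    0.2  -0.25] f [ 0.44  0.52 -0.07] op 0.005
```

Height is stable at 77 mm, so I'll continue through lid 3.

Call:
send_rows(commands=[0.002,-0.032,0,0,0,0,1,0.002,-0.032,0,0,0,0,1,0.002,-0.032,0,0,0,0,1,0.002,-0.032,0,0,0,0,1])

```text
clock: 5.1
tool_pos: [0.4663, 0.0634, 0.077]
eef_rot: [0.483, 0.515, -0.485, 0.516]
contact_force: [-0.3, 1.4, 0.7]
opening: 0.006
```

```bash
python3 st.py
```

```text
5.1 [0.4663 0.0634 0.077 ] yaw 3.61 tilt x [-4.0e-04 -1.8e-03 -1.0e+00] jaw z -0.0005 q [-0.23  0.79 -0.01  2.15  0.03  0.19 -0.2 ] f [-0.31  1.41  0.74] op 0.006
```

Call:
send_rows(commands=[0.002,-0.032,0,0,0,0,1,0.002,-0.032,0,0,0,0,1,0.002,-0.032,0,0,0,0,1,0.002,-0.032,0,0,0,0,1])

```text
clock: 5.5
tool_pos: [0.4685, 0.0283, 0.077]
eef_rot: [0.483, 0.515, -0.485, 0.516]
contact_force: [0.2, -0.1, -0.5]
opening: 0.009
```

```bash
python3 st.py; python3 - <<'E'
from plant import cams
import cv2,numpy as np
s=cams.snapshot("scene"); x0,y0,w,h=(200,110,180,130)
cv2.imwrite(f"pics/scene3.png",cv2.resize(s["image"][y0:y0+h,x0:x0+w],None,fx=4,fy=4,interpolation=cv2.INTER_CUBIC))
E
```

```text
5.5 [0.4685 0.0283 0.077 ] yaw 3.61 tilt x [-4.e-04 -2.e-03 -1.e+00] jaw z -0.0005 q [-0.15  0.79 -0.01  2.16  0.06  0.19 -0.16] f [ 0.2  -0.12 -0.51] op 0.009
```

View pics/scene3.png

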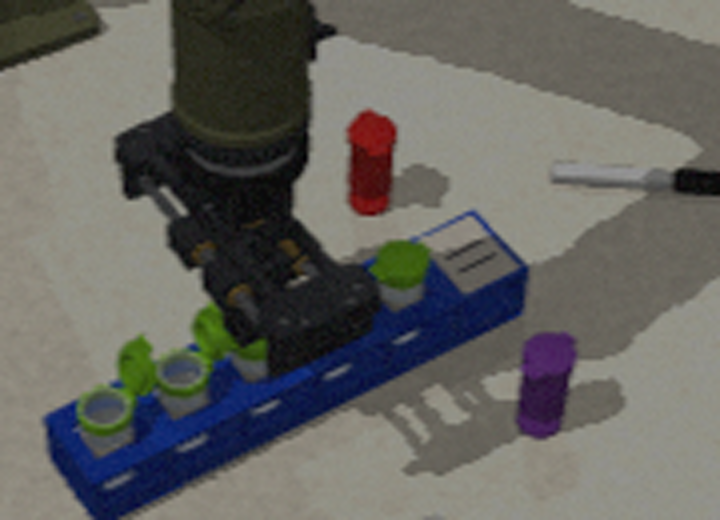

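Lid 1 at (400,263) is flat on its vial, the rack is in place and lids 4 and 5 still stand. I'll carry on.

Call:
send_rows(commands=[0.002,-0.032,0,0,0,0,1,0.002,-0.032,0,0,0,0,1,0.002,-0.032,0,0,0,0,1,0.002,-0.032,0,0,0,0,1])

```text
clock: 5.95
tool_pos: [0.4707, -0.0069, 0.077]
eef_rot: [0.483, 0.515, -0.485, 0.516]
contact_force: [-0.1, -0.6, 0.6]
opening: 0.007
```

```bash
python3 st.py
```

```text
5.95 [ 0.4707 -0.0069  0.077 ] yaw 3.58 tilt x [-2.0e-04 -2.4e-03 -1.0e+00] jaw z -0.0004 q [-0.07  0.79 -0.02  2.15  0.09  0.2  -0.11] f [-0.15 -0.59  0.55] op 0.007
```

Call:
send_rows(commands=[0.002,-0.032,0,0,0,0,1,0.002,-0.032,0,0,0,0,1,0.002,-0.032,0,0,0,0,1,0.002,-0.032,0,0,0,0,1])

```text
clock: 6.35
tool_pos: [0.4729, -0.0422, 0.077]
eef_rot: [0.484, 0.515, -0.485, 0.516]
contact_force: [0.1, 1.2, -0.2]
opening: 0.007
```

```bash
python3 st.py
```

```text
6.35 [ 0.4729 -0.0422  0.077 ] yaw 3.55 tilt x [-1.0e-04 -2.7e-03 -1.0e+00] jaw z -0.0003 q [ 0.01  0.8  -0.03  2.14  0.12  0.21 -0.07] f [ 0.07  1.19 -0.2 ] op 0.007
```

Call:
send_rows(commands=[0.002,-0.032,0,0,0,0,1,0.002,-0.032,0,0,0,0,1,0.002,-0.032,0,0,0,0,1,0.002,-0.032,0,0,0,0,1,0.002,-0.032,0,0,0,0,1])

```text
clock: 6.85
tool_pos: [0.4754, -0.086, 0.077]
eef_rot: [0.483, 0.515, -0.485, 0.516]
contact_force: [0.3, -0.1, 0.5]
opening: 0.007
```

```bash
python3 st.py
```

```text
6.85 [ 0.4754 -0.086   0.077 ] yaw 3.54 tilt x [-4.0e-04 -2.9e-03 -1.0e+00] jaw z -0.0006 q [ 0.11  0.8  -0.04  2.12  0.15  0.23 -0.01] f [ 0.32 -0.12  0.49] op 0.007
```

Call:
send_rows(commands=[0.002,-0.036,0,0,0,0,1,0.002,-0.036,0,0,0,0,1,0.002,-0.036,0,0,0,0,1,0.002,-0.036,0,0,0,0,1,0,-0.03,0,0,0,0,1,0,-0.06,0.06,0,0,0,1,0,-0.08,0.1,0,0,0,1,0,-0.08,0.12,0,0,0,1,0,-0.08,0.12,0,0,0,1,0,0,0,0,0,0,1])

```text
clock: 7.85
tool_pos: [0.4756, -0.2144, 0.1796]
eef_rot: [0.483, 0.515, -0.486, 0.515]
contact_force: [0.4, 0.0, -0.6]
opening: 0.005
```

```bash
python3 st.py; python3 - <<'E'
from plant import cams
import cv2,numpy as np
for n in ["top","scene"]:
    s=cams.snapshot(n); np.savez(f"{n}4.npz",**{k:np.array(v) for k,v in s.items()})
    x0,y0,w,h={"top":(190,120,200,130),"scene":(185,150,170,150)}[n]
    cv2.imwrite(f"pics/{n}4.png",cv2.resize(s["image"][y0:y0+h,x0:x0+w],None,fx=4,fy=4,interpolation=cv2.INTER_CUBIC))
E
```

```text
7.85 [ 0.4756 -0.2144  0.1796] yaw 3.48 tilt x [-0.0039 -0.0038 -1.    ] jaw z -0.0041 q [ 0.43  0.64 -0.16  1.94  0.18  0.58  0.21] f [ 0.44  0.01 -0.59] op 0.005
```

View pics/scene4.png

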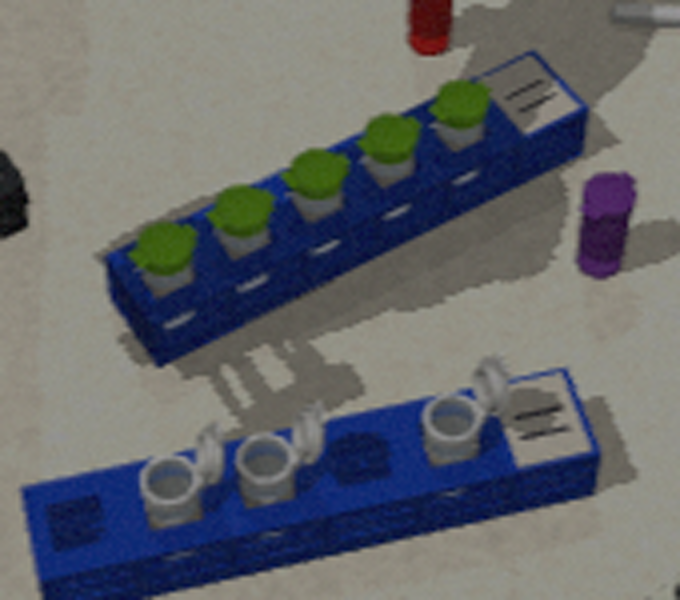

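View pics/top4.png

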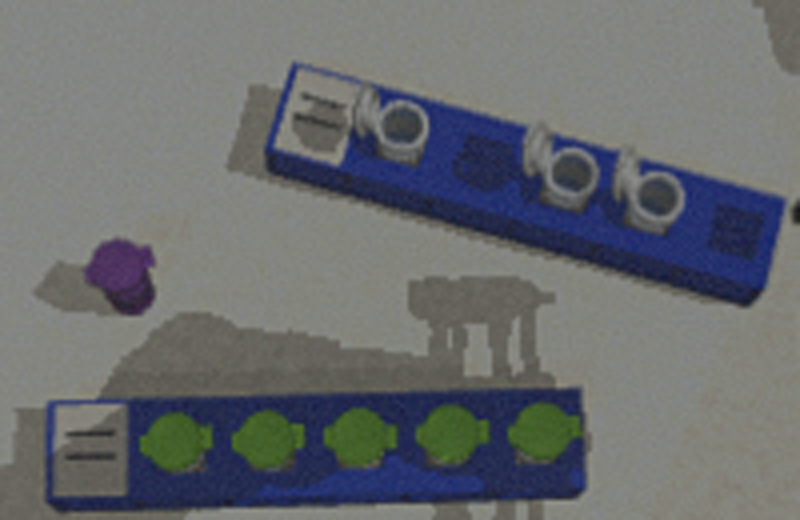

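All five lids look flat, and the white lids still stand. I'll triangulate the lid discs and tab ends as a height check, and check the rack for a shift.

```bash
python3 - <<'E'
from h import *
t=load("top4");s=load("scene4")
def lids(S,box):
    x0,y0,w,h=box
    im=S["image"][y0:y0+h,x0:x0+w]; im=cv2.resize(im,None,fx=5,fy=5,interpolation=cv2.INTER_CUBIC)
    m=cv2.inRange(cv2.cvtColor(im,cv2.COLOR_BGR2HSV),(35,120,50),(60,255,255))
    cs=[c for c in cv2.findContours(m,cv2.RETR_EXTERNAL,cv2.CHAIN_APPROX_NONE)[0] if cv2.contourArea(c)>800]
    out=[]
    for c in cs:
        o=(c[:,0,:]+.5)/5-.5+[x0,y0]; M=cv2.moments(c)
        out.append((o,(np.array([M["m10"],M["m01"]])/M["m00"]+.5)/5-.5+[x0,y0],cv2.contourArea(c)/25))
    return out
a=sorted(lids(t,(195,205,150,50)),key=lambda e:e[1][0]);b=sorted(lids(s,(205,155,140,75)),key=lambda e:-e[1][0])
print(len(a),len(b),[round(e[2]) for e in a],[round(e[2]) for e in b])
def tri(p,q):
    c1,d1=ray(t,p);c2,d2=ray(s,q);A=np.c_[d1[0],-d2[0]];k=np.linalg.lstsq(A,c2-c1,rcond=None)[0]
    P,Q=c1+k[0]*d1[0],c2+k[1]*d2[0];return np.r_[(P+Q)/2,np.linalg.norm(P-Q)]
row=np.array([.066,-.998])
for e,f in zip(a,b):
    P=onz(t,e[0],.074)[:,:2]@row; o=onz(s,f[0],.074)[:,:2]@row
    print("c",tri(e[1],f[1]).round(4),"top extent mm",((P.max()-P.min())*1e3).round(1),"tab",e[0][P.argmax()].round(1),f[0][o.argmax()].round(1),tri(e[0][P.argmax()],f[0][o.argmax()]).round(4))
for n in("top","scene"):
    A=load(n+"0")["image"];B=load(n+"4")["image"]
    bx={"top":[(195,240,150,15),(260,130,130,65)],"scene":[(215,205,60,40),(190,240,150,70)]}[n]
    for x,y,w,h in bx:
        print(n,cv2.phaseCorrelate(A[y:y+h,x:x+w].astype(np.float32)[:,:,0].copy(),B[y:y+h,x:x+w].astype(np.float32)[:,:,0].copy()))
    x0,y0,w,h={"top":(0,0,560,420),"scene":(0,0,560,420)}[n]
    cv2.imwrite(f"pics/{n}4full.png",B)
E
```

```text
5 5 [159, 159, 159, 159, 156] [128, 131, 139, 144, 153]
c [4.592e-01 1.452e-01 6.710e-02 1.000e-04] top extent mm 40.8 tab [242.2 228. ] [294.4 179.6] [0.4648 0.1252 0.068  0.0007]
c [4.629e-01 9.110e-02 6.700e-02 3.000e-04] top extent mm 40.7 tab [265.4 229.8] [274.4 185.8] [4.618e-01 6.970e-02 7.190e-02 4.000e-04]
c [4.664e-01 3.700e-02 6.700e-02 1.000e-04] top extent mm 41.3 tab [288.4 227. ] [257. 196.] [4.705e-01 1.610e-02 7.230e-02 4.000e-04]
c [ 4.706e-01 -1.710e-02  6.710e-02  2.000e-04] top extent mm 41.3 tab [311.4 226. ] [238.2 205.8] [ 4.753e-01 -3.770e-02  7.130e-02  2.000e-04]
c [ 4.741e-01 -7.100e-02  6.720e-02  2.000e-04] top extent mm 42.2 tab [334.8 227.8] [217.2 213.6] [ 4.731e-01 -9.260e-02  7.200e-02  1.000e-04]
top ((0.2596996661716844, -0.0037910545174844046), 0.5084108645121257)
top ((0.4647636602862235, -0.04066582056450585), 0.9239002736017047)
scene ((-0.057475473079538375, -1.1104967875337621), 0.3754493204752604)
scene ((-0.022841059573806888, -0.041559497567646986), 0.6974239522439463)
```

View pics/scene4full.png

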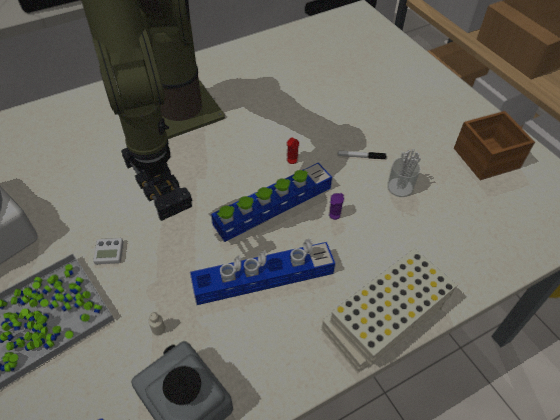

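```bash
python3 -c "
from plant import job
print(job.finish_job())"
```

```text
the job is handed in; nothing more can be done
None
```

All five green lids are down on their vials, tipped one after the next from the label-card end, and I've handed the job in. `finish_job` reports no verdict.

I swept the shut fingertips once along the row, with the tip at about 77 mm over the lids (the shut lid tops are at 75 mm). The arm then rose clear past the far end at about 7.9 s. The wrist force I read at each stop along the sweep was at most about 1.6 N.

**What the last checks showed:**
- **Lids:** in both views the five lids look flat and alike. Their triangulated centres are all at 67 mm, and their tab ends are at 68 to 72 mm with none raised.
- **White rack:** the three white lids still stand open, and the white rack has not visibly moved.
- **Bystanders:** the objects left and right of the racks look where they were. I judged this from the pictures only.

**Checks that disagreed or were weak:**
- **Lid heights:** they read several mm below nominal, as the vial rims did before I touched anything. This is consistent with camera bias and with the collar being counted in the colour mask. They confirm the lids match each other but do not measure the angle within 0.15 rad; for that I rely on the 77 mm pass height.
- **Lid 1:** its tab reads 4 mm lower than the others, probably because a different corner was picked in the two views.
- **Green rack shift:** one image comparison gave about 1 pixel with low confidence, in an area where the arm's shadow changed. The other gave 0.26 pixel, and the lid centres match the earlier vial positions within about 2 mm. I take the rack as not noticeably moved.

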